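# Pour brass spacers from the cup under the light into the blue kitting bin

## Robot

A 6-joint arm with a two-finger parallel gripper is mounted at the origin on the work surface. World frame = base frame: x ahead of the robot, y to its left, z up, the work surface at z = 0. Lengths are in mm, angles in rad, forces in N, time in s.
With the tool pointing down it reaches from about 350 to 875 mm from the base axis. Payload 4.2 kg.
Tool frame: the origin (TCP) lies on the mounting face of the last link; the fingertips stand 173 mm ahead of it and the grasp point (between the pads) lies 155 mm ahead of it; z points along the fingers, y is the line along which they close (so a half turn about z gives the same grasp; the last joint's range is limited). The gripper opens to 85 mm and grips with 20 to 120 N. Pads are 22 mm wide; open, the fingers measure 114 mm over their backs; the gripper's body (76 mm by 85 mm) begins 54 mm behind the grasp point. The pads swing forward as they close: fully open they stand 13 mm farther back than shut.
Start: joints at [1.419, 0.385, 0.008, 0, -1.194, -0.259], TCP at [249.556, 572.994, 404.712] pointing down, gripper open.
Joint ranges: [-3.14, 3.14], [-1.21, 2.06], [-1.07, 1.41], [-3.16, 2.05], [-2.99, -0.16], [-3.1, 3.1]. Speed limits (rad/s): [2.79, 2.79, 3.14, 3.14, 3.14, 3.14].

## Interface

Orientations are given as a unit quaternion [x, y, z, w].
In Python, from bench import arm gives the robot as it stands. The module is installed in compiled form; this text tells all that it offers.
- The arm moves only by the tool move_arm, never from a script. Its arguments are lists of equal length, an entry for each row: "fingers": the finger opening in mm, from 0 to 85.4; "travel": the shift along the tool's x, y, z in mm, a list of three; "dr": the turn, a rotation vector about the tool's x, y, z in rad, a list of three. A call has 1 to 10 rows; each row is the pose to reach, as a shift and turn from the pose commanded when the call began, along the tool's axes at that moment; what a row does not reach only later rows make up. A row lasts 1/10 s, in which the tool goes at most 50 mm and 8.59 degrees, less where a joint would pass 70% of its speed; a pose out of reach is approached as far as the arm can. A call with a gripper value outside its range is refused whole. The fingers move at their own pace and stop on an object; the grip force is fixed at half the most. Time passes only in rows, so rows that repeat a pose let the fingers close. It gives the time, the measured TCP pose, the force, the opening and the grip force at its end, in the units of the state.
- arm.read_state(): the state, without advancing time (a new reading comes with each control period).
- arm.get_image(name): name is "scene" or "top"; returns the picture (480x640x3 uint8, red, green, blue); there is no depth.
- arm.camera_model(name): a dict with "intrinsics" (3x3 intrinsics, pixels), "pose" (4x4, takes a point from camera to world coordinates). Camera axes: x right, y up, looking along -z (the intrinsics and any distortion apply to the point x, -y, -z); pixel columns grow to the right and rows downward; lengths in mm; the calibration is good to about 2 mm. A picture is of the moment at which its call begins. camera_model takes no time and is no camera call.
- arm.job_done(): hands the job in; it is judged then, once.
The state is a dict: "clock": time; "joints": joint angles; "joint_vel": joint speeds; "joint_efforts": joint torques, N m; "position": TCP position; "ee_rot": TCP orientation; "contact_force": force on the tool from outside, world axes, zero at the start; "wrist_torque": the same for the moment, N m; "gripper_width": finger opening in mm; "grasp_force": force on a finger pad.
Only numpy, scipy, OpenCV 4.12 (cv2) and the standard library are available. Lean on these libraries where they do the work, as an engineer would, in place of code of your own. Each camera call takes 0.05 s, during which the arm holds its last target. There are 200 camera calls.

## Task

Take the white cup of brass spacers out from under the inspection light, pour all six spacers into the small square blue bin (not the big blue totes; none into the grey bin, none on the table), and stand the empty cup upright on the yellow pad. Leave the jar, tape core, bottle and black cover plate where they are.

Things in the scene. Friction and masses are not known exactly. Their poses are not given: they have to be found in the camera images.
- lamp: White light bar fixed over the table: 300 long (its y), 50 wide (its x), underside 210 and top 232 above the table, on two 14 mm posts at y = -130 and +130 with 70 x 36 x 8 feet. Origin on the table midway between the posts; +x points to the robot's right. The cup starts under its left (-x) edge: a gripper coming straight down hits the bar, so come in tilted from the left.
- cup: Loose white plastic cup, round and flared: outside diameter 52 at the bottom, 68 at the rim, 70 high, wall 3, floor 4; about 60 g. Origin at the centre of its underside, z up along its axis. Holds the six spacers at the start.
- bin_blue: Blue open square bin, 150 x 150 outside, 60 high, wall 4, fixed to the table. Origin at the centre of its underside. It may be on the robot's left or right.
- bin_grey: Grey open bin of the same size, on the other side; must stay empty. Fixed. Origin at the centre of its underside.
- pad: Round yellow put-down pad, 110 in diameter, 3 thick, fixed on the table, left of the light. Origin at the centre of its underside.
- jar: Loose amber jar with black lid, 48 in diameter, 60 high, to the right of the cup beside the light. Bystander. Origin at the centre of its underside.
- tape: Loose green ring (tape core), 56 in diameter, 18 high, to the right of the cup. Bystander. Origin at the centre of its underside.
- bottle: Loose closed bottle, 64 in diameter, 190 high, far right. Bystander. Origin at the centre of its underside.
- cover: Loose black cover plate 75 x 150 x 8, far left. Bystander. Origin at the centre of its underside.
- spacer0_center (a point): Centre of brass spacer 1 of 6: a solid cylinder 14 in diameter, 13 long, about 16 g, lying in the cup at the start.
- spacer1_center (a point): Centre of brass spacer 2 of 6: a solid cylinder 14 in diameter, 13 long, about 16 g, lying in the cup at the start.
- spacer2_center (a point): Centre of brass spacer 3 of 6: a solid cylinder 14 in diameter, 13 long, about 16 g, lying in the cup at the start.
- spacer3_center (a point): Centre of brass spacer 4 of 6: a solid cylinder 14 in diameter, 13 long, about 16 g, lying in the cup at the start.
- spacer4_center (a point): Centre of brass spacer 5 of 6: a solid cylinder 14 in diameter, 13 long, about 16 g, lying in the cup at the start.
- spacer5_center (a point): Centre of brass spacer 6 of 6: a solid cylinder 14 in diameter, 13 long, about 16 g, lying in the cup at the start.
Not all that is in view belongs to the job. There is more than one size of the cup; the one meant has the size given above.

How it is judged:
By the outcome, as a careful person would: the job done as asked, in the order asked, and still so for the second after the job is handed in, with the robot touching nothing.
It also fails if it takes over 66 s, if anything falls off the work surface, if the arm or the gripper's body presses on something with over 40 N, if the wrist force passes 120 N, or if a joint passes its speed limit or range.

## Working session

There is one attempt and no reset: what is moved stays moved. The work goes in short steps, Python scripts to look and compute and a tool call to move; the robot and the scene stay as the last step left them, time stands still between calls to the robot, and variables do not carry over. Pictures are saved under pics/ and viewed, at most 10 in all, crops included, and the job is handed in when it is done.

Besides the shell and the picture viewer there is one more tool, called after "Emit:" by a JSON object that holds its "api" and its "payload", one argument or row to a line. move_arm: Moves the arm, as the interface text tells. Its arguments: {"type":"object","properties":{"fingers":{"type":"array","items":{"type":"number"}},"travel":{"type":"array","items":{"type":"array","items":{"type":"number"}}},"dr":{"type":"array","items":{"type":"array","items":{"type":"number"}}}},"required":["fingers","travel","dr"]}

```bash
mkdir -p pics; python3 - <<'E'
from bench import arm
import cv2
for n in("scene","top"):
    cv2.imwrite(f"pics/{n}0.png",arm.get_image(n)[:,:,::-1])
    m=arm.camera_model(n);print(n,m["intrinsics"],m["pose"],[k for k in m], {k:m[k] for k in m if k not in("intrinsics","pose")})
print(arm.read_state())
E
```

```text
scene [[480.63619238   0.         314.98011383]
 [  0.         480.63619238 236.87807967]
 [  0.           0.           1.        ]] [[ 9.34222294e-01 -3.35672664e-01  1.20634026e-01  6.86193769e+02]
 [ 3.56686844e-01  8.80856923e-01 -3.11232353e-01 -3.34790820e+02]
 [-1.78912355e-03  3.33788772e-01  9.42646198e-01  1.01469682e+03]
 [ 0.00000000e+00  0.00000000e+00  0.00000000e+00  1.00000000e+00]] ['intrinsics', 'pose'] {}
top [[435.28396649   0.         327.10692943]
 [  0.         435.28396649 238.29133913]
 [  0.           0.           1.        ]] [[-1.26391137e-01  9.69187409e-01 -2.11426219e-01  3.73618537e+02]
 [-9.91979598e-01 -1.23202039e-01  2.82442025e-02  1.46505126e+01]
 [ 1.32578429e-03  2.13300313e-01  9.76985782e-01  9.58665647e+02]
 [ 0.00000000e+00  0.00000000e+00  0.00000000e+00  1.00000000e+00]] ['intrinsics', 'pose'] {}
{'clock': 0.1, 'joints': array([ 1.41858343e+00,  3.85453793e-01,  6.74967125e-03, -4.30353040e-04,
       -1.19400048e+00, -2.58660168e-01]), 'joint_vel': array([ 0.00024159, -0.00162649,  0.00369757,  0.00141405,  0.00084098,
       -0.00122933]), 'joint_efforts': array([-4.38440602e-04, -3.93317807e+01,  1.88932478e+01,  4.19797406e+00,
       -2.55128522e-03,  1.88037916e-06]), 'position': array([249.4914841 , 572.83524812, 403.74193209]), 'ee_rot': array([ 9.78955370e-01, -2.04072129e-01, -1.48963888e-04,  9.63428276e-04]), 'contact_force': array([ 0.34813127, -0.0566679 , -0.04198818]), 'wrist_torque': array([ 0.03913346, -0.03063244,  0.02295343]), 'grasp_force': 0.0, 'gripper_width': 85.9273837314064}
```

View pics/scene0.png

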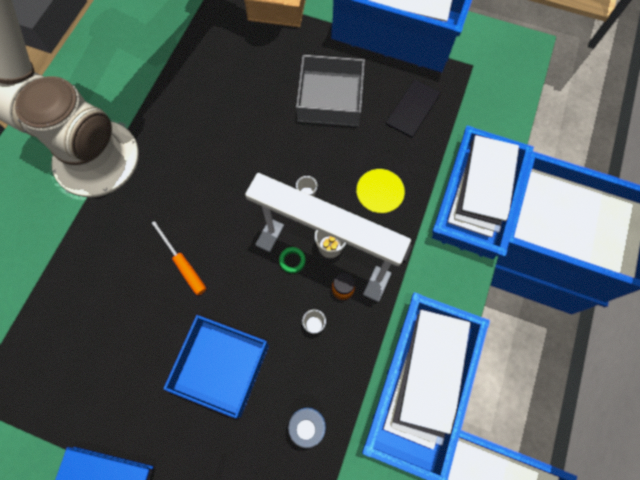

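View pics/top0.png

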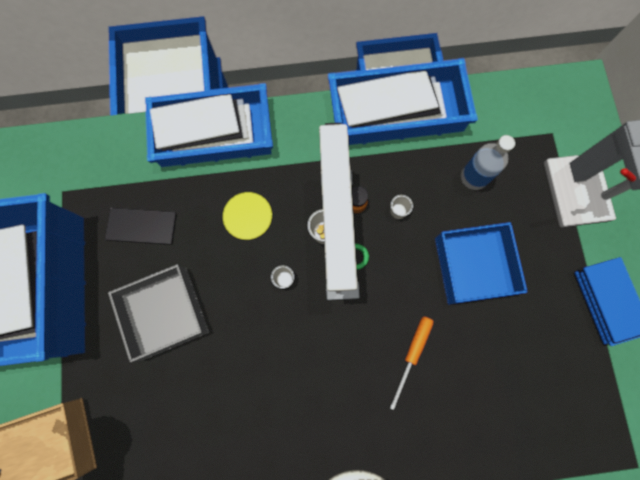

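The scene view shows three cups: an empty one at (306,185), one holding brass under the light at (330,240), and an empty one at (314,322). In the top view they are at (283,277), (322,226) and (401,207). The one holding brass fits the task: it is larger and sits under the bar. The small square blue bin is at (482,262) in the top view, the pad at (247,216), and the grey bin at (158,312). I'll confirm in a crop.

```bash
cat > h.py <<'E'
from bench import arm
import numpy as np, cv2
def ray(n,u,v):
    m=arm.camera_model(n);K=m["intrinsics"];T=m["pose"]
    d=np.linalg.inv(K)@[u,v,1]; return T[:3,3],T[:3,:3]@(d*[1,-1,-1])
def pos(n,u,v,z):
    o,d=ray(n,u,v);return (o+d*(z-o[2])/d[2]).round(1)
def pix(n,p):
    m=arm.camera_model(n);T=m["pose"];c=T[:3,:3].T@(np.array(p,float)-T[:3,3])*[1,-1,-1]
    q=m["intrinsics"]@c;return q[:2]/q[2]
E
python3 - <<'E'
from h import *
a=cv2.imread("pics/scene0.png")[150:350,230:430];b=cv2.imread("pics/top0.png")[160:310,250:400]
cv2.imwrite("pics/crop0.png",np.hstack([cv2.resize(a,(400,400),interpolation=cv2.INTER_CUBIC),cv2.resize(b,(400,400),interpolation=cv2.INTER_CUBIC)]))
print("cups70", pos("scene",330,240,70),pos("top",322,226,70))
h=cv2.cvtColor(cv2.imread("pics/top0.png"),cv2.COLOR_BGR2HSV)
m=cv2.inRange(h,(25,120,120),(35,255,255));n,l,s,c=cv2.connectedComponentsWithStats(m);i=1+s[1:,4].argmax();print("pad",c[i],pos("top",*c[i],3))
for q in [(438,235),(514,225),(525,292),(453,302)]:print("bin",pos("top",*q,60))
for q in [(320,126),(347,124),(357,290),(329,291)]:print("lamp",pos("top",*q,232))
for q in [(259,174),(410,238),(405,261),(247,194)]:print("lampS",pos("scene",*q,232))
print("gbin",pos("top",158,312,30),"bottle",pos("top",478,180,0),"small",pos("top",283,272,50),pos("top",401,202,50),"jar",pos("top",362,195,60),"tape",pos("scene",292,260,9))
E
```

```text
cups70 [597.  -18.2  70. ] [593.5  -3.7  70. ]
pad [246.88996243 215.46108427] [656.1 161.2   3. ]
bin [ 545.6 -245.2   60. ]
bin [ 546.7 -409.6   60. ]
bin [ 404.4 -401.2   60. ]
bin [ 403.1 -250.3   60. ]
lamp [738.9 -19.9 232. ]
lamp [736.7 -68.9 232. ]
lamp [437.1 -44.6 232. ]
lamp [441.4   1.9 232. ]
lampS [4.481e+02 4.000e-01 2.320e+02]
lampS [740.  -19.9 232. ]
lampS [744.2 -62.5 232. ]
lampS [443.7 -43.7 232. ]
gbin [461.9 361.   30. ] bottle [ 674.4 -378.4    0. ] small [510.   89.5  50. ] [ 630.2 -181.4   50. ] jar [653.5 -98.2  60. ] tape [529.7 -70.6   9. ]
```

View pics/crop0.png

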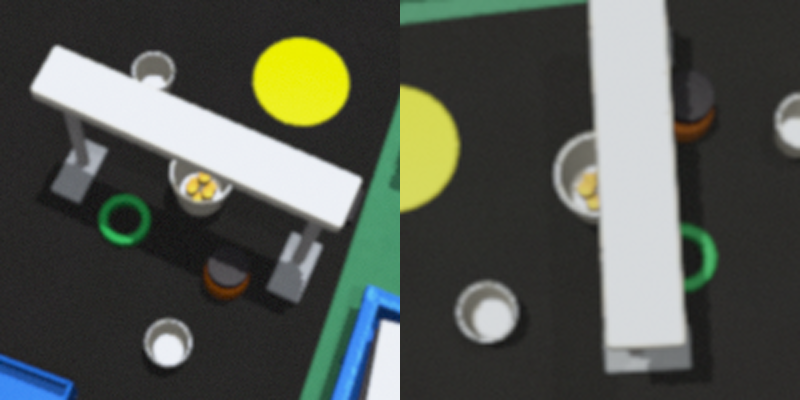

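The crop confirms it: the large cup holding brass spacers is under the bar's left edge, at about scene (330,240) and top (324,226). The other two cups are small and empty. I'll start moving in free space, which also gives data to fit the arm's kinematics.

Emit:
{"api": "move_arm", "payload": {
  "fingers": [85,85,85,85,85],
  "travel": [
    [16,37,-10],
    [32,74,-20],
    [48,110,-30],
    [64,147,-40],
    [80,183,-50]
  ],
  "dr": [
    [-0.11,0.05,0],
    [-0.22,0.1,0],
    [-0.33,0.15,0],
    [-0.44,0.2,0],
    [-0.55,0.25,0]
  ]
}}

```text
clock: 0.6
position: [249.7, 371.7, 454.9]
ee_rot: [0.934, -0.195, 0.066, 0.293]
contact_force: [1.2, 0.4, -0.1]
gripper_width: 85.0
grasp_force: 0.0
```

```bash
cat > snap.py <<'E'
from h import *
import json
s=arm.read_state();r={k:np.array(s[k]).tolist() for k in("joints","position","ee_rot")}
open("log.jsonl","a").write(json.dumps(r)+"\n");print(s["clock"],s["joints"].round(3),s["position"].round(1),s["ee_rot"].round(4),s["gripper_width"])
E
echo '{"joints":[1.41858343,0.385453793,0.00674967,-0.00043035,-1.19400048,-0.258660168],"position":[249.4914841,572.83524812,403.74193209],"ee_rot":[0.97895537,-0.204072129,-0.000148963888,0.000963428276]}' > log.jsonl
python3 snap.py
```

```text
0.6 [ 1.377  0.164 -0.273  0.121 -1.732 -0.234] [249.7 371.7 454.9] [ 0.9339 -0.1946  0.0656  0.2927] 84.98714571585555
```

Emit:
{"api": "move_arm", "payload": {
  "fingers": [85,85,85,85,85],
  "travel": [
    [0,0,-10],
    [10,0,-20],
    [20,0,-20],
    [30,0,-20],
    [40,0,-20]
  ],
  "dr": [
    [0,0,0.14],
    [0,0,0.28],
    [0,0,0.42],
    [0,0.1,0.5],
    [0,0.2,0.5]
  ]
}}

```text
clock: 1.1
position: [286.7, 371.5, 480.7]
ee_rot: [0.846, -0.39, 0.229, 0.283]
contact_force: [0.2, -0.2, 0.2]
gripper_width: 85.2
grasp_force: 0.0
```

```bash
python3 snap.py
```

```text
1.1 [ 1.332  0.184 -0.283  0.33  -1.776 -0.671] [286.7 371.5 480.7] [ 0.8459 -0.39    0.2287  0.283 ] 85.17139674346987
```

```bash
cat > kin.py <<'E'
import numpy as np, json, itertools
from scipy.spatial.transform import Rotation as R
from scipy.optimize import least_squares
E=lambda a,t:R.from_euler(a,t)
def fk(j,p,s4,s6):
    d1,L2,lx,lz,ty,tx=p[:6];C=R.from_rotvec(p[6:9])
    r1=E('z',j[0]);r2=r1*E('y',j[1]);r3=r2*E('y',j[2]);r5=r3*E('x',s4*j[3])*E('y',-j[4])
    x=r1.apply([0,0,d1])+r2.apply([0,0,L2])+r3.apply([lx,0,lz])+r5.apply([tx,ty,0])
    return x,r5*E('x',s6*j[5])*C
def data(): return [json.loads(l) for l in open("log.jsonl")]
def fit():
    best=None;D=data()
    for s4,s6 in itertools.product((1,-1),(1,-1)):
        def f(p):
            o=[]
            for d in D:
                x,r=fk(d["joints"],p,s4,s6);o+=list((x-d["position"])/10)+list((r.inv()*R.from_quat(d["ee_rot"])).as_rotvec()*20)
            o+=list((p[:6]-[350,420,430,0,-150,120])/2e4)
            return np.array(o)
        for C0 in ([0,1.57,0],[1.2,1.2,1.2],[1.2,1.2,-1.2],[2.2,0,2.2]):
            r=least_squares(f,[350,420,430,0,-150,120]+C0)
            if best is None or r.cost<best[0]:best=(r.cost,r.x,s4,s6,abs(r.fun[:-6]).max())
    return best
def ik(M,x,r,seeds):
    _,p,s4,s6,_=M;lo=np.array([-3.14,-1.21,-1.07,-3.16,-2.99,-3.1]);hi=np.array([3.14,2.06,1.41,2.05,-.16,3.1])
    best=None
    for s in seeds:
        g=lambda j:np.r_[(fk(j,p,s4,s6)[0]-x)/50,((fk(j,p,s4,s6)[1].inv()*r).as_rotvec())*3]
        q=least_squares(g,np.clip(s,lo+.02,hi-.02),bounds=(lo,hi))
        if best is None or q.cost<best[0]:best=(q.cost,q.x)
    return best
if __name__=="__main__":
    M=fit();print(M[0],M[1].round(3),M[2:])
E
python3 kin.py
```

```text
49.83929008227137 [-1.405821e+03  2.916631e+03 -1.631680e+02 -8.906680e+02 -1.581270e+02
  1.344150e+02  2.263000e+00 -2.435000e+00  1.979000e+00] (-1, -1, np.float64(6.329580000828029))
```

```bash
sed -i "s/r3=r2\*E('y',j\[2\])/r3=r2*E('y',-j[2])/" kin.py; python3 kin.py
```

```text
7.128721822917584e-05 [ 1.60687e+02  5.64875e+02  4.21831e+02 -5.30000e-02 -1.59800e+02
  1.24301e+02 -1.20900e+00  1.20900e+00 -1.20900e+00] (-1, -1, np.float64(0.00013668350571265363))
```

```bash
cat > plan.py <<'E'
from kin import *
M=fit()
def target(g,th,az,flip=1,roll=0,L=152):
    """g: cup-axis point, tool z tilted th from down toward azimuth az; tool y horizontal; roll about tool z"""
    z=np.array([np.cos(az)*np.sin(th),np.sin(az)*np.sin(th),-np.cos(th)]);y=flip*np.array([-np.sin(az),np.cos(az),0])
    r=R.from_matrix(np.c_[np.cross(y,z),y,z])*E('z',roll);return np.array(g)-L*z,r
rng=np.random.default_rng(0)
def solve(x,r,n=12,s0=None):
    S=([s0] if s0 is not None else [])+[rng.uniform([-1,-.5,-1,-3.1,-2.8,-3],[2,1.8,1.3,2,-.3,3]) for _ in range(n)]
    out=[]
    for s in S:
        q=ik(M,x,r,[s])
        if q[0]<1e-6 and not any(np.allclose(q[1],o,atol=.02) for o in out):out.append(q[1])
    return out
def wrist(j):
    p=M[1];r1=E('z',j[0]);r2=r1*E('y',j[1]);r3=r2*E('y',-j[2]);a=r1.apply([0,0,p[0]])+r2.apply([0,0,p[1]]);b=a+r3.apply([p[2],0,0])
    return a.round(),b.round(),(b+(r3*E('x',M[2]*j[3])*E('y',-j[4])).apply([0,p[4],0])).round()
E
python3 - <<'E'
from h import *; from plan import *
im=[]
for n,(r0,c0,S) in {"scene":(185,275,100),"top":(180,280,100)}.items():
    a=cv2.imread(f"pics/{n}0.png")[r0:r0+S,c0:c0+S];a=cv2.resize(a,(400,400),interpolation=cv2.INTER_CUBIC)
    for c,col in(((594,-8),(0,0,255)),):
        for rad,z in((34,70),(26,0)):
            P=np.array([(pix(n,(c[0]+rad*np.cos(t),c[1]+rad*np.sin(t),z))-[c0,r0]+.5)*4 for t in np.linspace(0,6.3,40)]).astype(int)
            cv2.polylines(a,[P],False,col,1)
    im.append(a)
cv2.imwrite("pics/ov.png",np.hstack(im))
az=np.arctan2(-.997,-.077)
for th in(45,60,70):
  for fl in(1,-1):
    x,r=target((594,-8,48),np.radians(th),az,fl)
    for j in solve(x,r):print("cup",th,fl,x.round(),j.round(2),*wrist(j))
E
```

```text
cup 45 1 [602.  99. 155.] [ 0.48  0.7  -0.48  0.78 -1.03  1.95] [324. 167. 592.] [464. 240. 201.] [609. 187. 243.]
cup 45 -1 [602.  99. 155.] [ 0.48  0.7  -0.48  0.78 -1.03 -1.19] [324. 167. 592.] [464. 240. 201.] [609. 187. 243.]
cup 60 1 [604. 123. 124.] [ 0.52  0.8  -0.47  0.86 -1.23  1.83] [352. 201. 554.] [460. 263. 150.] [612. 231. 186.]
cup 60 -1 [604. 123. 124.] [ 0.52  0.8  -0.47  0.86 -1.23 -1.31] [352. 201. 554.] [460. 263. 150.] [612. 231. 186.]
cup 70 1 [605. 134. 100.] [ 0.54  0.88 -0.45  0.9  -1.37  1.77] [373. 222. 522.] [459. 274. 113.] [614. 251. 143.]
cup 70 -1 [605. 134. 100.] [ 0.54  0.88 -0.45  0.9  -1.37 -1.37] [373. 222. 522.] [459. 274. 113.] [614. 251. 143.]
```

View pics/ov.png

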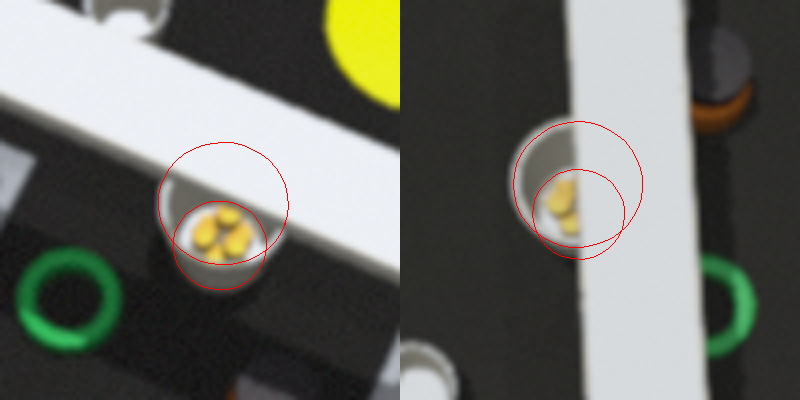

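```bash
python3 - <<'E'
from plan import *
az0=np.arctan2(-.997,-.077)
print("now",data()[-1]["joints"])
for fl in (1,-1):
  j=solve(*target((595,-7,48),np.radians(55),az0,fl),s0=[.5,.75,-.47,.8,-1.1,1.8*fl],n=0)[0];print(fl,"grasp",j.round(2))
  for nm,g in(("lift",(602,90,90)),("high",(602,90,330)),("over",(520,-150,330))):
    j=solve(*target(g,np.radians(55),az0,fl),s0=j,n=0);j=j[0] if j else print(nm,"FAIL")
    if j is None:break
    print(fl,nm,j.round(2),*wrist(j))
for az in(-130,-100,-70,-40,-10):
  for th in(60,85):
    x,r=target((475,-320,200),np.radians(th),np.radians(az),1)
    for j in solve(x,r,10):print("pour az",az,th,j.round(2),*wrist(j))
E
```

```text
now [1.3318023464523092, 0.18402283383552703, -0.28339088611478974, 0.3297187427429042, -1.7757239270810152, -0.6710625024989301]
1 grasp [ 0.51  0.77 -0.47  0.84 -1.16  1.87]
1 lift [ 0.65  0.76 -0.3   0.68 -1.33  1.95] [311. 237. 568.] [474. 361. 200.] [619. 316. 249.]
1 high [ 0.65  0.52 -0.09  0.66 -1.69  2.23] [224. 171. 650.] [498. 382. 408.] [619. 316. 489.]
1 over [ 0.33  0.27 -0.53  0.87 -1.39  2.28] [143.  49. 705.] [421. 145. 403.] [537.  76. 489.]
-1 grasp [ 0.51  0.77 -0.47  0.84 -1.16 -1.27]
-1 lift [ 0.65  0.76 -0.3   0.68 -1.33 -1.19] [311. 237. 568.] [474. 361. 200.] [619. 316. 249.]
-1 high [ 0.65  0.52 -0.09  0.66 -1.69 -0.91] [224. 171. 650.] [498. 382. 408.] [619. 316. 489.]
-1 over [ 0.33  0.27 -0.53  0.87 -1.39 -0.86] [143.  49. 705.] [421. 145. 403.] [537.  76. 489.]
pour az -130 60 [-0.03  0.58 -0.41  0.76 -1.44  2.02] [311. -10. 632.] [541. -18. 278.] [ 629. -137.  338.]
pour az -130 85 [-0.01  0.75 -0.45  0.9  -1.72  1.86] [386.  -5. 573.] [537.  -8. 179.] [ 652. -109.  224.]
pour az -100 60 [-0.07  0.42 -0.79  1.28 -1.12  1.98] [227. -17. 678.] [377. -28. 284.] [517. -84. 338.]
pour az -100 85 [-0.05  0.6  -0.86  1.44 -1.5   1.68] [320. -17. 626.] [367. -20. 207.] [523. -49. 224.]
pour az -40 60 [-0.93  0.18 -0.7  -2.59 -0.4   1.17] [ 61. -82. 716.] [ 221. -299.  392.] [ 292. -166.  338.]
pour az -40 85 [-1.02  0.53 -0.98 -2.81 -1.43  1.55] [ 148. -244.  648.] [ 162. -266.  227.] [ 264. -143.  224.]
pour az -10 60 [-0.85  0.21 -0.41 -1.55 -0.57  0.35] [ 77. -88. 713.] [ 304. -345.  468.] [ 239. -278.  338.]
pour az -10 85 [-1.15  0.48 -0.61 -2.07 -1.23  1.15] [ 105. -237.  663.] [ 184. -417.  290.] [ 204. -272.  224.]
```

```bash
python3 - <<'E'
from plan import *
az0=np.arctan2(-.997,-.077)
x0,r0=target((595,-7,48),np.radians(55),az0,1)
cupax=r0.inv().apply([0,0,1]);print("cup axis in tool",cupax.round(2))
for az,thp,G in((-100,70,(475,-345,210)),(-90,70,(475,-345,210)),(-110,70,(475,-345,210))):
  az=np.radians(az);s=None
  for ro in(0,-1,-1.6,-1.9,-2.2,-2.6,-3.14):
    x,r=target(G,np.radians(thp),az,1,ro)
    j=solve(x,r,s0=s if s is not None else [-.07,.42,-.79,1.28,-1.1,1.98],n=0)
    if not j:print("fail",ro);continue
    s=j[0];u=r.apply(cupax);d=np.array([0,0,-1.]);d-=d.dot(u)*u;d/=np.linalg.norm(d)
    print(round(np.degrees(az)),ro,s.round(2),"tilt",np.degrees(np.arccos(u[2])).round(),"lowrim",(np.array(G)+24*u+34*d).round(),"u",u.round(2),*wrist(s))
E
```

```text
cup axis in tool [-0.82  0.   -0.57]
-100 0 [-0.12  0.47 -0.81  1.42 -1.25  1.87] tilt 15.0 lowrim [ 482. -307.  224.] u [0.04 0.25 0.97] [254. -32. 664.] [373. -47. 260.] [520. -89. 305.]
-100 -1 [-0.12  0.47 -0.81  1.42 -1.25  2.87] tilt 52.0 lowrim [ 513. -332.  198.] u [0.75 0.26 0.61] [254. -32. 664.] [373. -47. 260.] [520. -89. 305.]
fail -1.6
fail -1.9
fail -2.2
fail -2.6
fail -3.14
-90 0 [-0.22  0.42 -0.92  1.7  -1.18  1.82] tilt 15.0 lowrim [ 475. -306.  224.] u [-0.    0.26  0.97] [223. -50. 677.] [320. -72. 267.] [475. -85. 305.]
-90 -1 [-0.22  0.42 -0.92  1.7  -1.18  2.82] tilt 52.0 lowrim [ 510. -325.  198.] u [0.69 0.39 0.61] [223. -50. 677.] [320. -72. 267.] [475. -85. 305.]
fail -1.6
fail -1.9
fail -2.2
fail -2.6
fail -3.14
-110 0 [-0.07  0.53 -0.69  1.19 -1.34  1.92] tilt 15.0 lowrim [ 488. -308.  224.] u [0.09 0.24 0.97] [284. -21. 649.] [429. -32. 253.] [ 564. -101.  305.]
-110 -1 [-0.07  0.53 -0.69  1.19 -1.34  2.92] tilt 52.0 lowrim [ 514. -339.  198.] u [0.78 0.13 0.61] [284. -21. 649.] [429. -32. 253.] [ 564. -101.  305.]
fail -1.6
fail -1.9
fail -2.2
fail -2.6
fail -3.14
```

```bash
python3 - <<'E'
from plan import *
az0=np.arctan2(-.997,-.077)
x0,r0=target((595,-7,48),np.radians(55),az0,-1)
cupax=r0.inv().apply([0,0,1])
for az,thp,G in((-95,70,(455,-345,200)),(-103,70,(455,-345,200))):
  az=np.radians(az);s=[-.12,.47,-.81,1.42,-1.25,-1.27]
  for ro in(0,-1,-1.6,-1.9,-2.2,-2.6,-3.14):
    x,r=target(G,np.radians(thp),az,-1,ro)
    j=solve(x,r,s0=s,n=0)
    if not j:print("fail",ro);continue
    s=j[0];u=r.apply(cupax);d=np.array([0,0,-1.]);d-=d.dot(u)*u;d/=np.linalg.norm(d)
    print(round(np.degrees(az)),ro,s.round(2),"tilt",np.degrees(np.arccos(u[2])).round(),"lowrim",(np.array(G)+24*u+34*d).round(),"u",u.round(2),*wrist(s))
# move to staging
def cmd(g,th,az,fl,ro=0,L=152):
    d=data()[-1];R0=R.from_quat(d["ee_rot"]);x,r=target(g,th,az,fl,ro,L)
    print("travel",R0.inv().apply(x-d["position"]).round(1),"dr",(R0.inv()*r).as_rotvec().round(3),"x",x.round(1))
b=np.array([.077,.997,0])
cmd(np.array([595,-7,0])+b*130+[0,0,150],np.radians(55),az0,-1)
E
```

```text
-95 0 [-0.18  0.44 -0.92  1.59 -1.21 -1.34] tilt 15.0 lowrim [ 458. -306.  214.] u [0.02 0.26 0.97] [235. -44. 672.] [324. -60. 260.] [478. -86. 295.]
-95 -1 [-0.18  0.44 -0.92  1.59 -1.21 -0.34] tilt 52.0 lowrim [ 491. -329.  188.] u [0.72 0.33 0.61] [235. -44. 672.] [324. -60. 260.] [478. -86. 295.]
-95 -1.6 [-0.18  0.44 -0.92  1.59 -1.21  0.26] tilt 80.0 lowrim [ 481. -331.  171.] u [0.86 0.47 0.17] [235. -44. 672.] [324. -60. 260.] [478. -86. 295.]
-95 -1.9 [-0.18  0.44 -0.92  1.59 -1.21  0.56] tilt 93.0 lowrim [ 473. -333.  165.] u [ 0.83  0.56 -0.05] [235. -44. 672.] [324. -60. 260.] [478. -86. 295.]
-95 -2.2 [-0.18  0.44 -0.92  1.59 -1.21  0.86] tilt 105.0 lowrim [ 466. -335.  161.] u [ 0.72  0.64 -0.26] [235. -44. 672.] [324. -60. 260.] [478. -86. 295.]
-95 -2.6 [-0.18  0.44 -0.92  1.59 -1.21  1.26] tilt 118.0 lowrim [ 458. -340.  159.] u [ 0.49  0.74 -0.46] [235. -44. 672.] [324. -60. 260.] [478. -86. 295.]
-95 -3.14 [-0.18  0.44 -0.92  1.59 -1.21  1.8 ] tilt 125.0 lowrim [ 455. -345.  158.] u [ 0.07  0.82 -0.57] [235. -44. 672.] [324. -60. 260.] [478. -86. 295.]
-103 0 [-0.
[... 462 characters left out ...]
.12  0.48 -0.83  1.37 -1.26  0.6 ] tilt 93.0 lowrim [ 475. -335.  165.] u [ 0.9   0.44 -0.05] [259. -30. 662.] [367. -43. 254.] [513. -92. 295.]
-103 -2.2 [-0.12  0.48 -0.83  1.37 -1.26  0.9 ] tilt 105.0 lowrim [ 467. -337.  161.] u [ 0.8   0.54 -0.26] [259. -30. 662.] [367. -43. 254.] [513. -92. 295.]
-103 -2.6 [-0.12  0.48 -0.83  1.37 -1.26  1.3 ] tilt 118.0 lowrim [ 459. -341.  159.] u [ 0.59  0.66 -0.46] [259. -30. 662.] [367. -43. 254.] [513. -92. 295.]
-103 -3.14 [-0.12  0.48 -0.83  1.37 -1.26  1.84] tilt 125.0 lowrim [ 455. -345.  158.] u [ 0.19  0.8  -0.57] [259. -30. 662.] [367. -43. 254.] [513. -92. 295.]
travel [ 112.1 -265.1  315.5] dr [-0.292  0.155  0.669] x [614.6 246.8 237.2]
```

Emit:
{"api": "move_arm", "payload": {
  "fingers": [85,85,85,85,85,85,85,85,85,85],
  "travel": [
    [11,-26,31],
    [22,-53,63],
    [34,-80,95],
    [45,-106,126],
    [56,-133,158],
    [67,-159,190],
    [79,-186,221],
    [90,-212,252],
    [101,-239,284],
    [112,-265,315]
  ],
  "dr": [
    [-0.03,0.015,0.07],
    [-0.06,0.03,0.135],
    [-0.09,0.045,0.2],
    [-0.12,0.06,0.27],
    [-0.15,0.08,0.335],
    [-0.175,0.093,0.4],
    [-0.205,0.11,0.47],
    [-0.235,0.125,0.535],
    [-0.265,0.14,0.6],
    [-0.292,0.155,0.669]
  ]
}}

```text
clock: 2.1
position: [614.4, 246.7, 234.4]
ee_rot: [-0.602, 0.651, -0.312, -0.34]
contact_force: [-0.0, -0.3, 0.2]
gripper_width: 85.1
grasp_force: 0.0
```

```bash
python3 snap.py; cat >> plan.py <<'E'
az0=np.arctan2(-.997,-.077);b=np.array([.077,.997,0])
def cmd(g,th,az,fl=-1,ro=0,L=152,base=None):
    """prints travel/dr from base pose (x,r) (default: last logged) ; returns target pose"""
    if base is None:
        d=data()[-1];base=(np.array(d["position"]),R.from_quat(d["ee_rot"]))
    x,r=target(g,th,az,fl,ro,L)
    print("travel",base[1].inv().apply(x-base[0]).round(1),"dr",(base[1].inv()*r).as_rotvec().round(3),"x",x.round(1));return x,r
E
python3 - <<'E'
from plan import *
t=np.radians(55);C=np.array([595,-7,48.])
B=cmd(C+b*130*1+[0,0,2],t,az0)
cmd(C,t,az0);print("from pre:");cmd(C,t,az0,base=B)
E
```

```text
2.1 [ 0.692  0.719 -0.205  0.631 -1.458 -1.119] [614.4 246.7 234.4] [-0.6021  0.6512 -0.3125 -0.3401] 85.08904519159597
travel [-79.7  -0.5  55.7] dr [ 0.004 -0.     0.001] x [614.6 246.8 137.2]
travel [ -6.8  -0.8 163.4] dr [ 0.004 -0.     0.001] x [604.6 117.1 135.2]
from pre:
travel [ 72.9  -0.  107.6] dr [0. 0. 0.] x [604.6 117.1 135.2]
```

Emit:
{"api": "move_arm", "payload": {
  "fingers": [85,85,85,85,85],
  "travel": [
    [-7,-1,25],
    [-7,-1,55],
    [-7,-1,85],
    [-7,-1,105],
    [-7,-1,115]
  ],
  "dr": [
    [0.004,0,0.001],
    [0.004,0,0.001],
    [0.004,0,0.001],
    [0.004,0,0.001],
    [0.004,0,0.001]
  ]
}}

```text
clock: 2.6
position: [606.4, 155.7, 162.7]
ee_rot: [-0.603, 0.65, -0.313, -0.34]
contact_force: [-0.8, -0.6, 0.3]
gripper_width: 84.7
grasp_force: 0.0
```

```bash
python3 snap.py; python3 - <<'E'
from h import *
im=[]
for n,(r0,c0) in {"scene":(140,260),"top":(150,240)}.items():
    a=arm.get_image(n)[:,:,::-1].copy();a=a[r0:r0+130,c0:c0+130]
    im.append(cv2.resize(a,(400,400),interpolation=cv2.INTER_CUBIC))
cv2.imwrite("pics/pre.png",np.hstack(im))
from plan import *
cmd((595,-7,48),np.radians(55),az0)
E
```

```text
2.6 [ 0.571  0.748 -0.405  0.761 -1.242 -1.219] [606.4 155.7 162.7] [-0.6032  0.6501 -0.313  -0.3399] 84.73007580487258
travel [-0.4 -1.2 47.4] dr [ 0.001 -0.001  0.003] x [604.6 117.1 135.2]
```

View pics/pre.png

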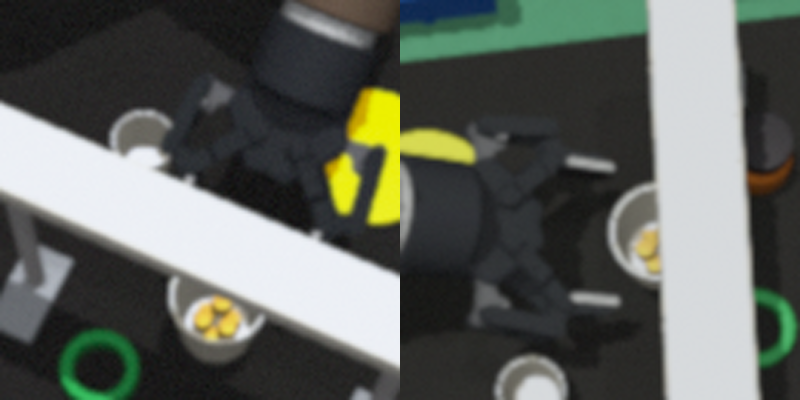

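Both views show the fingers (top crop rows 165 and 298) straddling the line of the cup (row about 233), and the small decoy cup is clear. Next I advance and close.

Emit:
{"api": "move_arm", "payload": {
  "fingers": [85,85,85,85,85,50,50,50,50,50],
  "travel": [
    [0,-1,14],
    [0,-1,28],
    [0,-1,40],
    [0,-1,47],
    [0,-1,47],
    [0,-1,47],
    [0,-1,47],
    [0,-1,47],
    [0,-1,47],
    [0,-1,47]
  ],
  "dr": [
    [0,0,0],
    [0,0,0],
    [0,0,0],
    [0,0,0],
    [0,0,0],
    [0,0,0],
    [0,0,0],
    [0,0,0],
    [0,0,0],
    [0,0,0]
  ]
}}

```text
clock: 3.7
position: [605.5, 119.8, 138.2]
ee_rot: [-0.604, 0.65, -0.314, -0.338]
contact_force: [1.9, 3.1, 4.0]
gripper_width: 62.6
grasp_force: 64.0
```

```bash
python3 snap.py; python3 - <<'E'
from plan import *
t=np.radians(55);C=np.array([595,-7,48.])
for g in (C+[0,0,25],C+b*40+[0,0,45],C+b*95+[0,0,60]):cmd(g,t,az0)
E
```

```text
3.7 [ 0.511  0.765 -0.469  0.837 -1.167 -1.267] [605.5 119.8 138.2] [-0.6037  0.6502 -0.3144 -0.3375] 62.58913478937215
travel [ 19.6   0.7 -10.4] dr [-0.004  0.001  0.001] x [604.6 117.1 160.2]
travel [ 13.    0.5 -54.7] dr [-0.004  0.001  0.001] x [607.7 157.  180.2]
travel [  -6.4    0.3 -108.3] dr [-0.004  0.001  0.001] x [611.9 211.9 195.2]
```

Emit:
{"api": "move_arm", "payload": {
  "fingers": [50,50,50,50,50,50,50,50,50,50],
  "travel": [
    [6,0,-4],
    [13,0,-9],
    [18,0,-18],
    [17,0,-30],
    [15,0,-44],
    [13,0,-58],
    [10,0,-72],
    [5,0,-86],
    [0,0,-98],
    [-6,0,-108]
  ],
  "dr": [
    [0,0,0],
    [0,0,0],
    [0,0,0],
    [0,0,0],
    [0,0,0],
    [0,0,0],
    [0,0,0],
    [0,0,0],
    [0,0,0],
    [0,0,0]
  ]
}}

```text
clock: 4.7
position: [612.0, 212.2, 194.7]
ee_rot: [-0.604, 0.65, -0.314, -0.338]
contact_force: [0.6, -1.1, -2.0]
gripper_width: 62.8
grasp_force: 65.0
```

```bash
python3 snap.py; python3 - <<'E'
from plan import *
t=np.radians(55);az1=np.radians(-95)
d=data()[-1];j=np.array(d["joints"])
cmd((602,100,335),t,az0)
B=cmd((595,80,335),t,az0)
B=target((602,100,335),t,az0,-1)
for g in((550,-60,335),(500,-200,335),(445,-350,300),(445,-350,205)):
    x,r=target(g,np.radians(55),az1,-1);s=solve(x,r,s0=j,n=0);print(g,s[0].round(2) if s else "FAIL",*(wrist(s[0]) if s else []));j=s[0]
    B=cmd(g,t,az1,base=B)
E
```

```text
4.7 [ 0.649  0.741 -0.294  0.68  -1.351 -1.167] [612.  212.2 194.7] [-0.6038  0.6502 -0.3138 -0.3379] 62.825792536513106
travel [ 179.3    1.3 -140.5] dr [-0.003  0.001  0.002] x [611.6 224.1 422.2]
travel [ 191.1    6.8 -123.7] dr [-0.003  0.001  0.002] x [604.6 204.1 422.2]
(550, -60, 335) [ 0.48  0.35 -0.38  0.77 -1.52 -0.89] [172.  89. 691.] [451. 234. 411.] [570. 165. 493.]
travel [ 93.8  38.3 134. ] dr [-0.008  0.     0.006] x [560.9  64.  422.2]
(500, -200, 335) [ 0.23  0.23 -0.58  0.93 -1.33 -0.83] [125.  30. 711.] [407.  97. 405.] [520.  25. 493.]
travel [ 82.5  37.6 117.8] dr [0. 0. 0.] x [510.9 -76.  422.2]
(445, -350, 300) [-0.15  0.2  -0.75  1.23 -1.05 -0.84] [109. -17. 715.] [352. -53. 371.] [ 465. -125.  458.]
travel [ 59.8  41.7 146.4] dr [0. 0. 0.] x [ 455.9 -226.   387.2]
(445, -350, 205) [-0.22  0.32 -0.87  1.43 -0.96 -1.11] [174. -38. 697.] [326. -71. 305.] [ 465. -125.  363.]
travel [-77.8   0.   54.5] dr [0. 0. 0.] x [ 455.9 -226.   292.2]
```

Emit:
{"api": "move_arm", "payload": {
  "fingers": [50,50,50,50,50,50,50,50,50,50],
  "travel": [
    [10,0,-8],
    [28,0,-22],
    [50,0,-39],
    [72,0,-56],
    [94,0,-74],
    [116,0,-91],
    [138,0,-108],
    [158,0,-124],
    [172,0,-135],
    [179,1,-140]
  ],
  "dr": [
    [0,0,0],
    [0,0,0],
    [0,0,0],
    [0,0,0],
    [0,0,0],
    [0,0,0],
    [0,0,0],
    [0,0,0],
    [0,0,0],
    [0,0,0]
  ]
}}

```text
clock: 5.7
position: [611.7, 222.2, 423.6]
ee_rot: [-0.603, 0.651, -0.314, -0.337]
contact_force: [-0.6, -0.8, -1.9]
gripper_width: 62.6
grasp_force: 65.0
```

Emit:
{"api": "move_arm", "payload": {
  "fingers": [50,50,50,50,50,50,50,50,50,50],
  "travel": [
    [8,3,11],
    [22,9,31],
    [40,17,57],
    [60,26,86],
    [82,35,117],
    [104,45,149],
    [126,54,181],
    [148,64,212],
    [166,72,238],
    [176,76,252]
  ],
  "dr": [
    [0,0,0],
    [0,0,0],
    [0,0,0],
    [0,0,0],
    [0,0,0],
    [0,0,0],
    [0,0,0],
    [0,0,0],
    [0,0,0],
    [0,0,0]
  ]
}}

```text
clock: 6.7
position: [510.5, -81.3, 419.1]
ee_rot: [-0.603, 0.651, -0.312, -0.34]
contact_force: [0.8, 0.6, -1.0]
gripper_width: 62.6
grasp_force: 65.1
```

```bash
python3 snap.py; python3 - <<'E'
from plan import *
t=np.radians(55);az1=np.radians(-95)
cmd((445,-350,300),np.radians(58),az1)
cmd((445,-350,200),np.radians(70),az1)
E
```

```text
6.7 [ 0.221  0.229 -0.591  0.94  -1.315 -0.827] [510.5 -81.3 419.1] [-0.6031  0.6507 -0.3118 -0.3401] 62.62610151691067
travel [ 51.   43.  140.3] dr [-0.005  0.053  0.009] x [ 456.2 -221.6  380.5]
travel [-62.2  42.3 202.7] dr [-0.006  0.263  0.008] x [ 457.4 -207.7  252. ]
```

Emit:
{"api": "move_arm", "payload": {
  "fingers": [50,50,50,50,50,50,50,50,50,50],
  "travel": [
    [7,6,20],
    [20,17,54],
    [34,29,93],
    [46,39,126],
    [48,42,142],
    [36,43,150],
    [10,43,164],
    [-20,43,180],
    [-46,42,194],
    [-62,42,203]
  ],
  "dr": [
    [0,0,0],
    [0,0.02,0],
    [0,0.03,0],
    [0,0.05,0],
    [0,0.06,0],
    [0,0.09,0],
    [0,0.13,0],
    [0,0.18,0],
    [0,0.23,0],
    [0,0.26,0]
  ]
}}

```text
clock: 7.7
position: [459.5, -205.4, 250.1]
ee_rot: [-0.559, 0.6, -0.387, -0.421]
contact_force: [-0.2, -0.4, -1.8]
gripper_width: 62.9
grasp_force: 65.4
```

```bash
python3 snap.py; python3 - <<'E'
from h import *
a=arm.get_image("top")[:,:,::-1][120:340,280:600];cv2.imwrite("pics/bin.png",cv2.resize(a,(640,440)))
s=arm.read_state();r=__import__("scipy.spatial.transform",fromlist=["x"]).Rotation.from_quat(s["ee_rot"]);print("grasp pt",s["position"]+r.apply([0,0,152]))
E
```

```text
7.7 [-0.205  0.43  -0.938  1.622 -1.2   -1.348] [ 459.5 -205.4  250.1] [-0.5593  0.6    -0.3871 -0.4211] 62.92569294510405
grasp pt [ 448.10031067 -347.29800265  195.08586941]
```

View pics/bin.png

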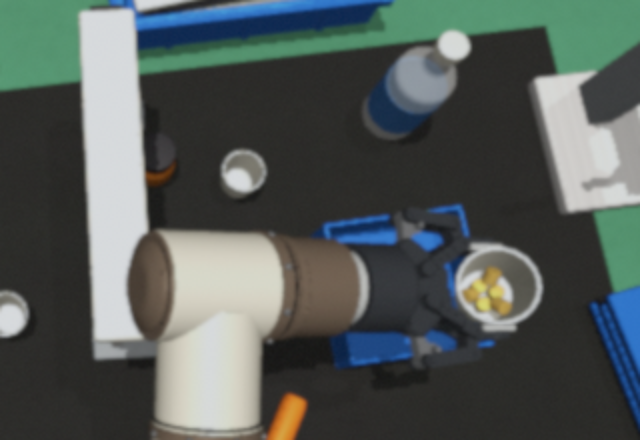

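Emit:
{"api": "move_arm", "payload": {
  "fingers": [50,50,50,50,50,50,50,50,50,50],
  "travel": [
    [0,0,0],
    [0,0,0],
    [0,0,0],
    [0,0,0],
    [0,0,0],
    [0,0,0],
    [0,0,0],
    [0,0,0],
    [0,0,0],
    [0,0,0]
  ],
  "dr": [
    [0,0,-0.13],
    [0,0,-0.26],
    [0,0,-0.39],
    [0,0,-0.52],
    [0,0,-0.65],
    [0,0,-0.78],
    [0,0,-0.91],
    [0,0,-1.04],
    [0,0,-1.17],
    [0,0,-1.3]
  ]
}}

```text
clock: 8.75
position: [460.5, -205.6, 253.3]
ee_rot: [0.809, -0.139, 0.054, 0.569]
contact_force: [0.2, -0.2, -1.6]
gripper_width: 62.8
grasp_force: 65.4
```

Emit:
{"api": "move_arm", "payload": {
  "fingers": [50,50,50,50,50,50,50,50,50,50],
  "travel": [
    [0,0,0],
    [0,0,0],
    [0,0,0],
    [0,0,0],
    [0,0,0],
    [0,0,0],
    [0,0,0],
    [0,0,0],
    [0,0,0],
    [0,0,0]
  ],
  "dr": [
    [0,0,-0.1],
    [0,0,-0.2],
    [0,0,-0.3],
    [0,0,-0.4],
    [0,0,-0.5],
    [0,0,-0.6],
    [0,0,-0.7],
    [0,0,-0.8],
    [0,0,-0.9],
    [0,0,-1.0]
  ]
}}

```text
clock: 9.75
position: [460.5, -205.6, 253.3]
ee_rot: [0.776, 0.266, -0.226, 0.525]
contact_force: [0.3, -0.0, -1.4]
gripper_width: 62.7
grasp_force: 65.4
```

Emit:
{"api": "move_arm", "payload": {
  "fingers": [50,50,50,50,50,50,50,50,50,50],
  "travel": [
    [0,0,0],
    [0,0,0],
    [0,0,0],
    [0,0,0],
    [0,0,0],
    [0,0,0],
    [0,0,0],
    [0,0,0],
    [0,0,0],
    [0,0,0]
  ],
  "dr": [
    [0,0,-0.1],
    [0,0,-0.2],
    [0,0,-0.3],
    [0,0,-0.4],
    [0,0,-0.5],
    [0,0,-0.6],
    [0,0,-0.7],
    [0,0,-0.8],
    [0,0,-0.8],
    [0,0,-0.8]
  ]
}}

```text
clock: 10.75
position: [461.0, -205.5, 253.6]
ee_rot: [0.613, 0.545, -0.411, 0.398]
contact_force: [0.6, 0.3, -0.3]
gripper_width: 62.6
grasp_force: 65.4
```

```bash
python3 snap.py; python3 - <<'E'
from h import *
a=arm.get_image("top")[:,:,::-1][180:330,400:560];b=arm.get_image("scene")[:,:,::-1][290:440,140:300]
cv2.imwrite("pics/pour.png",cv2.resize(np.hstack([a,b]),(800,375),interpolation=cv2.INTER_CUBIC))
E
```

```text
10.75 [-0.204  0.425 -0.933  1.619 -1.2    1.754] [ 461.  -205.5  253.6] [ 0.6131  0.5446 -0.4112  0.3981] 62.649119786912486
```

View pics/pour.png

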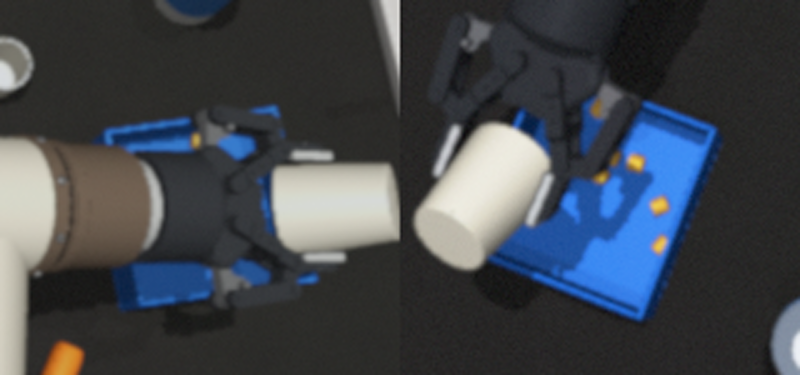

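All six spacers are in the blue bin, at scene-crop (597,105), (614,158), (600,177), (635,162), (659,205) and (660,244). The cup is inverted and empty. Next I roll back and plan the placing.

Emit:
{"api": "move_arm", "payload": {
  "fingers": [50,50,50,50,50,50,50,50,50,50],
  "travel": [
    [0,0,0],
    [0,0,0],
    [0,0,0],
    [0,0,0],
    [0,0,0],
    [0,0,0],
    [0,0,0],
    [0,0,0],
    [0,0,0],
    [0,0,0]
  ],
  "dr": [
    [0,0,0.1],
    [0,0,0.22],
    [0,0,0.35],
    [0,0,0.48],
    [0,0,0.61],
    [0,0,0.74],
    [0,0,0.87],
    [0,0,1.0],
    [0,0,1.13],
    [0,0,1.26]
  ]
}}

```text
clock: 11.85
position: [461.4, -205.4, 253.4]
ee_rot: [0.816, 0.077, -0.096, 0.564]
contact_force: [-0.3, 0.1, -1.1]
gripper_width: 62.8
grasp_force: 65.4
```

Emit:
{"api": "move_arm", "payload": {
  "fingers": [50,50,50,50,50,50,50,50,50,50],
  "travel": [
    [0,0,0],
    [0,0,0],
    [0,0,0],
    [0,0,0],
    [0,0,0],
    [0,0,0],
    [0,0,0],
    [0,0,0],
    [0,0,0],
    [0,0,0]
  ],
  "dr": [
    [0,0,0.13],
    [0,0,0.26],
    [0,0,0.39],
    [0,0,0.52],
    [0,0,0.65],
    [0,0,0.78],
    [0,0,0.91],
    [0,0,1.04],
    [0,0,1.17],
    [0,0,1.3]
  ]
}}

```text
clock: 12.85
position: [461.4, -205.4, 253.4]
ee_rot: [0.697, -0.433, 0.265, 0.507]
contact_force: [-0.6, 0.6, -1.2]
gripper_width: 62.8
grasp_force: 65.4
```

```bash
python3 snap.py; python3 - <<'E'
from plan import *
t=np.radians(55);j0=np.array(data()[-1]["joints"])
for az in(-94.4,-75,-60):
  j=j0
  for g,a in(((445,-340,330),-95),((500,-200,335),-95),((602,100,335),-95),((656,161,200),az),((656,161,51),az)):
    x,r=target(g,t,np.radians(a),-1);s=solve(x,r,s0=j,n=0)
    if not s:print(az,g,"FAIL");break
    j=s[0];print(az,g,j.round(2),x.round(),*wrist(j))
B=None
cmd((445,-345,310),t,np.radians(-95))
cmd((500,-200,335),t,np.radians(-95))
E
```

```text
12.85 [-0.203  0.426 -0.932  1.619 -1.2   -0.811] [ 461.4 -205.4  253.4] [ 0.6966 -0.4326  0.2648  0.5074] 62.82275389813681
-94.4 (445, -340, 330) [-0.11  0.16 -0.71  1.16 -1.1  -0.77] [ 456. -216.  417.] [ 91. -10. 718.] [360. -39. 394.] [ 465. -115.  488.]
-94.4 (500, -200, 335) [ 0.23  0.23 -0.58  0.93 -1.33 -0.83] [511. -76. 422.] [125.  30. 711.] [407.  97. 405.] [520.  25. 493.]
-94.4 (602, 100, 335) [ 0.66  0.53 -0.06  0.65 -1.72 -0.91] [613. 224. 422.] [225. 176. 648.] [501. 392. 413.] [622. 325. 493.]
-94.4 (656, 161, 200) [ 0.69  0.76  0.03  0.63 -1.61 -1.  ] [666. 285. 287.] [300. 247. 570.] [543. 446. 288.] [673. 387. 358.]
-94.4 (656, 161, 51) [ 0.69  0.92 -0.05  0.64 -1.42 -1.15] [666. 285. 138.] [347. 285. 504.] [531. 436. 155.] [673. 387. 209.]
-75 (445, -340, 330) [-0.11  0.16 -0.71  1.16 -1.1  -0.77] [ 456. -216.  417.] [ 91. -10. 718.] [360. -39. 394.] [ 465. -115.  488.]
-75 (500, -200, 335) [ 0.23  0.23 -0.58  0.93 -1.33 -0.83] [511. -76. 422.] [125.  30. 711.] [407.  97. 405.] [520.  25. 493.]
-75 (602, 100, 335) [ 0.66  0.53 -0.06  0.65 -1.72 -0.91] [613. 224.
[... 401 characters left out ...]
8.] [360. -39. 394.] [ 465. -115.  488.]
-60 (500, -200, 335) [ 0.23  0.23 -0.58  0.93 -1.33 -0.83] [511. -76. 422.] [125.  30. 711.] [407.  97. 405.] [520.  25. 493.]
-60 (602, 100, 335) [ 0.66  0.53 -0.06  0.65 -1.72 -0.91] [613. 224. 422.] [225. 176. 648.] [501. 392. 413.] [622. 325. 493.]
-60 (656, 161, 200) [ 0.7   0.56 -0.45  1.08 -1.15 -0.95] [594. 269. 287.] [230. 193. 639.] [403. 338. 283.] [543. 357. 358.]
-60 (656, 161, 51) [ 0.66  0.75 -0.54  1.26 -1.02 -1.25] [594. 269. 138.] [305. 236. 573.] [397. 307. 168.] [543. 357. 209.]
travel [118.7  75.3 -34.6] dr [ 0.058 -0.256  0.537] x [ 455.9 -221.   397.2]
travel [ 117.1   23.2 -182.8] dr [ 0.058 -0.256  0.537] x [510.9 -76.  422.2]
```

Emit:
{"api": "move_arm", "payload": {
  "fingers": [50,50,50,50,50,50,50,50,50,50],
  "travel": [
    [8,5,-2],
    [25,16,-7],
    [47,30,-14],
    [70,44,-20],
    [92,58,-27],
    [108,68,-32],
    [116,70,-45],
    [118,66,-62],
    [118,60,-82],
    [118,54,-100]
  ],
  "dr": [
    [0,-0.02,0.04],
    [0.01,-0.05,0.1],
    [0.02,-0.08,0.17],
    [0.03,-0.12,0.25],
    [0.04,-0.16,0.33],
    [0.045,-0.2,0.41],
    [0.05,-0.23,0.48],
    [0.058,-0.256,0.537],
    [0.058,-0.256,0.537],
    [0.058,-0.256,0.537]
  ]
}}

```text
clock: 13.85
position: [479.3, -156.6, 409.4]
ee_rot: [-0.6, 0.653, -0.31, -0.342]
contact_force: [1.0, -0.5, -1.1]
gripper_width: 63.0
grasp_force: 65.4
```

```bash
python3 snap.py; python3 - <<'E'
from plan import *
from h import pos
print("tote base",pos("top",83,250,0),pos("top",83,350,0),pos("top",47,250,150))
t=np.radians(55);j0=np.array(data()[-1]["joints"])
cmd((500,-200,335),t,np.radians(-95))
B=cmd((602,80,335),t,np.radians(-90));print("from there")
cmd((656,161,200),t,np.radians(-75),base=B)
E
```

```text
13.85 [ 0.047  0.192 -0.683  1.061 -1.193 -0.813] [ 479.3 -156.6  409.4] [-0.6003  0.6531 -0.3104 -0.3416] 63.00034006811752
tote base [623.4 532.6   0. ] [404.8 534.3   0. ] [592.9 519.  150. ]
travel [-37.1 -24.4 -75.4] dr [0.002 0.    0.004] x [510.9 -76.  422.2]
travel [-201.8  -91.  -310.9] dr [ 0.074  0.001 -0.046] x [602.  204.5 422.2]
from there
travel [-154.6  -21.8   14.6] dr [ 0.214 -0.    -0.15 ] x [623.8 281.3 287.2]
```

Emit:
{"api": "move_arm", "payload": {
  "fingers": [50,50,50,50,50,50,50,50,50,50],
  "travel": [
    [-5,-5,-20],
    [-22,-15,-52],
    [-46,-26,-90],
    [-72,-36,-130],
    [-98,-47,-170],
    [-124,-58,-210],
    [-150,-69,-248],
    [-174,-79,-280],
    [-192,-87,-300],
    [-202,-91,-311]
  ],
  "dr": [
    [0,0,0],
    [0.01,0,-0.01],
    [0.02,0,-0.01],
    [0.03,0,-0.02],
    [0.04,0,-0.025],
    [0.045,0,-0.03],
    [0.05,0,-0.035],
    [0.06,0,-0.04],
    [0.07,0,-0.045],
    [0.074,0,-0.046]
  ]
}}

```text
clock: 14.85
position: [602.3, 206.6, 420.2]
ee_rot: [0.628, -0.626, 0.327, 0.326]
contact_force: [0.4, -0.0, -1.4]
gripper_width: 62.3
grasp_force: 65.5
```

```bash
python3 snap.py; python3 - <<'E'
from plan import *
t=np.radians(55)
cmd((656,161,200),t,np.radians(-75));cmd((656,161,80),t,np.radians(-75))
E
```

```text
14.85 [ 0.653  0.488 -0.151  0.711 -1.627 -0.875] [602.3 206.6 420.2] [ 0.6284 -0.626   0.3265  0.3265] 62.348053524406595
travel [-151.8  -21.9   15.1] dr [ 0.213  0.    -0.147] x [623.8 281.3 287.2]
travel [-250.1  -22.1   84. ] dr [ 0.213  0.    -0.147] x [623.8 281.3 167.2]
```

Emit:
{"api": "move_arm", "payload": {
  "fingers": [50,50,50,50,50,50,50,50,50,50],
  "travel": [
    [-12,-2,1],
    [-35,-5,3],
    [-65,-9,6],
    [-95,-14,9],
    [-125,-18,12],
    [-155,-22,17],
    [-185,-22,38],
    [-215,-22,59],
    [-238,-22,75],
    [-250,-22,84]
  ],
  "dr": [
    [0.01,0,-0.01],
    [0.04,0,-0.03],
    [0.08,0,-0.055],
    [0.12,0,-0.08],
    [0.16,0,-0.11],
    [0.19,0,-0.13],
    [0.213,0,-0.147],
    [0.213,0,-0.147],
    [0.213,0,-0.147],
    [0.213,0,-0.147]
  ]
}}

```text
clock: 15.85
position: [622.7, 276.9, 165.4]
ee_rot: [0.703, -0.54, 0.365, 0.283]
contact_force: [-1.0, -0.3, 0.4]
gripper_width: 62.5
grasp_force: 65.5
```

```bash
python3 snap.py; python3 - <<'E'
from plan import *
t=np.radians(55)
from h import *
cmd((656,161,60),t,np.radians(-75));cmd((656,161,54),t,np.radians(-75))
im=[arm.get_image(n)[:,:,::-1][r:r+130,c:c+130] for n,r,c in(("scene",120,310),("top",150,180))]
cv2.imwrite("pics/pl.png",cv2.resize(np.hstack(im),(800,400),interpolation=cv2.INTER_CUBIC))
E
```

```text
15.85 [ 0.7    0.785 -0.331  0.916 -1.202 -1.127] [622.7 276.9 165.4] [ 0.7031 -0.5403  0.3652  0.2834] 62.502039808190105
travel [-17.2  -2.2   7.2] dr [ 0.005 -0.001  0.001] x [623.8 281.3 147.2]
travel [-22.1  -2.2  10.7] dr [ 0.005 -0.001  0.001] x [623.8 281.3 141.2]
```

View pics/pl.png

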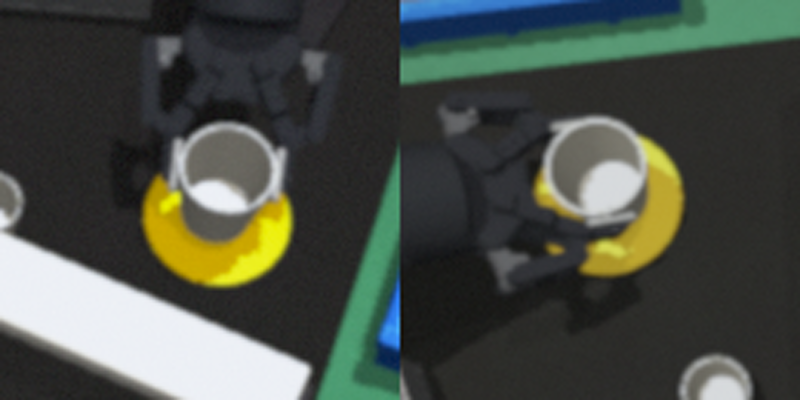

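The empty cup is upright above the pad (top crop (600,170), pad centred near (610,205)). Next I lower it onto the pad.

Emit:
{"api": "move_arm", "payload": {
  "fingers": [50,50,50,50,50,50,50,50],
  "travel": [
    [-4,0,2],
    [-8,-1,4],
    [-12,-2,6],
    [-15,-2,7],
    [-18,-2,8],
    [-20,-2,9],
    [-21,-2,10],
    [-21,-2,10]
  ],
  "dr": [
    [0,0,0],
    [0,0,0],
    [0,0,0],
    [0,0,0],
    [0,0,0],
    [0,0,0],
    [0,0,0],
    [0,0,0]
  ]
}}

```text
clock: 16.75
position: [624.4, 283.2, 145.2]
ee_rot: [0.703, -0.541, 0.366, 0.281]
contact_force: [0.6, 0.0, -0.8]
gripper_width: 63.0
grasp_force: 65.5
```

Emit:
{"api": "move_arm", "payload": {
  "fingers": [50,50,50,50],
  "travel": [
    [-1,0,0.7],
    [-2,0,1.4],
    [-2.5,0,1.7],
    [-2.5,0,1.7]
  ],
  "dr": [
    [0,0,0],
    [0,0,0],
    [0,0,0],
    [0,0,0]
  ]
}}

```text
clock: 17.15
position: [624.5, 283.3, 142.4]
ee_rot: [0.703, -0.541, 0.366, 0.281]
contact_force: [0.2, -0.5, -0.8]
gripper_width: 62.7
grasp_force: 65.5
```

Emit:
{"api": "move_arm", "payload": {
  "fingers": [50,50,50,50],
  "travel": [
    [-0.5,0,0.3],
    [-1,0,0.7],
    [-1.5,0,1],
    [-1.5,0,1]
  ],
  "dr": [
    [0,0,0],
    [0,0,0],
    [0,0,0],
    [0,0,0]
  ]
}}

```text
clock: 17.55
position: [624.5, 283.5, 141.0]
ee_rot: [0.703, -0.541, 0.367, 0.281]
contact_force: [-0.3, 0.0, 1.9]
gripper_width: 62.8
grasp_force: 65.5
```

Emit:
{"api": "move_arm", "payload": {
  "fingers": [64,66,68,72,76,80,85,85,85,85],
  "travel": [
    [0,0,0],
    [0,0,0],
    [0,0,0],
    [0,0,0],
    [0,0,0],
    [0,0,0],
    [0,0,0],
    [0,0,0],
    [0,0,0],
    [0,0,0]
  ],
  "dr": [
    [0,0,0],
    [0,0,0],
    [0,0,0],
    [0,0,0],
    [0,0,0],
    [0,0,0],
    [0,0,0],
    [0,0,0],
    [0,0,0],
    [0,0,0]
  ]
}}

```text
clock: 18.55
position: [624.5, 283.4, 140.6]
ee_rot: [0.703, -0.541, 0.366, 0.281]
contact_force: [0.4, -0.4, -0.2]
gripper_width: 84.9
grasp_force: 0.0
```

Emit:
{"api": "move_arm", "payload": {
  "fingers": [85,85,85,85,85,85,85,85,85,85],
  "travel": [
    [0,0,-4],
    [0,0,-12],
    [0,0,-24],
    [0,0,-38],
    [0,0,-54],
    [0,0,-72],
    [0,0,-90],
    [0,0,-108],
    [0,0,-120],
    [0,0,-120]
  ],
  "dr": [
    [0,0,0],
    [0,0,0],
    [0,0,0],
    [0,0,0],
    [0,0,0],
    [0,0,0],
    [0,0,0],
    [0,0,0],
    [0,0,0],
    [0,0,0]
  ]
}}

```text
clock: 19.55
position: [598.8, 380.4, 210.9]
ee_rot: [0.704, -0.541, 0.367, 0.279]
contact_force: [-0.8, 0.2, -0.4]
gripper_width: 85.0
grasp_force: 0.0
```

```bash
python3 snap.py; python3 - <<'E'
from h import *
im=[cv2.resize(arm.get_image(n)[:,:,::-1][r:r+h,c:c+h],(400,400),interpolation=cv2.INTER_CUBIC) for n,r,c,h in(("scene",120,160,320),("top",150,180,130))]
cv2.imwrite("pics/end.png",np.hstack(im))
E
```

```text
19.55 [ 0.851  0.787 -0.159  0.77  -1.368 -1.054] [598.8 380.4 210.9] [ 0.7038 -0.5405  0.3667  0.2792] 84.96711373566909
```

View pics/end.png

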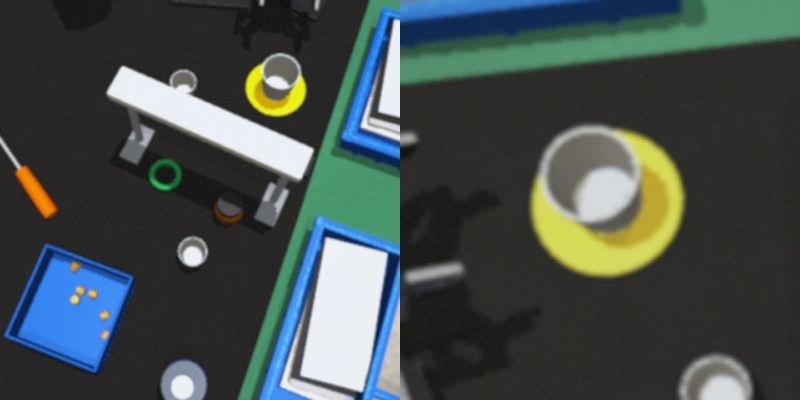

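The cup stands upright and empty on the pad (top crop (595,190)). All six spacers are in the blue bin, the bystanders are unmoved, and the robot is clear.

```bash
python3 -c "
from bench import arm
print(arm.job_done())"
```

```text
the job is handed in; nothing more can be done
None
```

The job is handed in: all six spacers are in the small blue bin, the empty cup stands upright on the yellow pad, the jar, tape core and bottle looked undisturbed in the last picture (I didn't re-check the cover plate, which nothing came near), and it finished at about 20 s of the 66 s allowed.

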